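# Prop the phone on its desk stand

### The arm

A 6-joint arm with a two-finger parallel gripper is mounted at the origin on a cart in front of the work surface, level with it; the furniture and walls round the work are solid. World frame = base frame: x ahead of the robot, y to its left, z up, the work surface at z = 0. Lengths are in mm, angles in rad, forces in N, time in s.
With the tool pointing down it reaches from about 250 to 850 mm from the base axis. Payload 12.5 kg.
Tool frame: the origin (TCP) lies at the centre of the arm's flange, where the gripper is bolted on; the fingertips stand arm.tip_reach ahead of it and the grasp point (between the pads) lies 167 mm ahead of it (arm.tip_reach is the distance from the TCP to the fingertips, in mm); z points along the fingers, y is the direction in which the jaws open and shut (so a half turn about z gives the same grasp; the last joint's range is limited). The gripper opens to 93 mm and grips with 3 to 60 N. Pads are 15 mm wide; open, the fingers measure 128 mm over their backs; the gripper's body (75 mm by 188 mm) begins 65 mm behind the grasp point.
Start: joints at [-1.191, 0.351, 1.652, -0, 1.139, -0.085], TCP at [246.55, -491.629, 404.733] pointing down, gripper open.
Joint ranges: [-2.75, 2.75], [-0.79, 2.1], [0.01, 2.65], [-1.57, 4.71], [0.07, 3.14], [-2.87, 2.87]. Speed limits (rad/s): [2.22, 2.22, 2.79, 3.14, 3.14, 3.14].

### API

Orientations are given as a 3x3 rotation matrix whose columns are the frame's x, y, z axes.
In Python, from bench import arm gives the robot as it stands. The module is installed in compiled form; this text tells all that it offers.
- The arm moves only by the shell command python3 -m inch 'ROWS' [OPENING]. ROWS is JSON, a list of rows, each a list of 4 numbers: the shift along the tool's x, y, z as a fraction of full scale, then the turn about the tool's z as a fraction of full scale. A call has 1 to 20 rows; each row shifts and turns the commanded pose from where the row before left it, along the tool's axes as they then stand; what a row does not reach is not made up. Full scale, the value 1, is 8 cm for a shift and 180 degrees for a turn. A row lasts 1/8 s, in which the tool goes at most 62.5 mm and 10.7 degrees, less where a joint would pass 70% of its speed; a pose out of reach is approached as far as the arm can. A call with a number of a shift or a turn outside -1 to 1 is refused whole. A call with a gripper value outside its range is refused whole. OPENING is the opening, from 0 (shut) to 1 (fully open), set as the call begins (- or left out, the last holds). The fingers move at their own pace and stop on an object; the grip force is fixed at half the most. Time passes only in rows, so rows that do not move let the fingers close. It gives the time, the measured TCP pose, the force and the opening at its end, in the units of the state.
- arm.observe(): the state, without advancing time (a new reading comes with each control period).
- arm.grab_frame(name): name is "side" or "top" or "wrist"; returns a dict with "color" (384x512x3 uint8, blue, green, red), "mtx" (3x3 intrinsics, pixels), "distortion" ([k1, k2, p1, p2, k3] as OpenCV has them; the pictures are not rectified), "extrinsics" (4x4, takes a point from world to camera coordinates). Camera axes: x right, y up, looking along -z (the intrinsics and any distortion apply to the point x, -y, -z); pixel columns grow to the right and rows downward; lengths in mm; the calibration is good to about 2 mm. A picture is of the moment at which its call begins. There is no depth.
- arm.finish_job(): hands the job in, once; it reports no verdict.
The state is a dict: "time_s": time; "qpos": joint angles; "dq": joint speeds; "joint_efforts": joint torques, N m; "eef_pos": TCP position; "tool_rot": TCP orientation; "contact_force": force on the tool from outside, world axes, zero at the start; "wrist_torque": the same for the moment, N m; "finger_gap": finger opening in mm.
Only numpy, scipy, OpenCV 4.12 (cv2) and the standard library are available. Lean on these libraries where they do the work, as an engineer would, in place of code of your own. Each camera call takes 0.05 s, during which the arm holds its last target.

### The job

Take the phone out of the desk sorter and set it upright on the metal phone stand: its lower short edge fully down on the ledge behind the lip, its back leaning flat against the sloping back plate, screen outward, centred left to right. Ease it back rather than letting it fall against the plate, leave the notepad in the sorter and do not push the glue stick, rubber stamp or mug away from their places.

Things in the scene. Friction and masses are not known exactly. Their poses are not given: they have to be found in the camera images.
- phone_center (a point): Centre of the loose phone (0.15 to 0.3 kg, red soft case, black screen), a slab 78 wide x 152 long x 9 mm. x: width; y: length, to the end that is up at the start; z: out of the screen. At the start it stands on a short edge in the first or last sorter slot, y up, screen roughly towards the robot, top edge 158 mm above the desk, its upper 95 mm free above the dividers.
- stand: Aluminium phone stand, fixed. Origin: on the desk under the centre of its 110 x 90 x 8 mm base; x to its rear, y to its left, z up. It faces roughly towards the robot. Its back plate (64 wide, 5 mm thick) leans back 30 degrees from vertical. With the phone seated, the phone's centre is at (4, 0, 93) mm, its y axis along (0.5, 0, 0.866), its z axis along (-0.866, 0, 0.5).
- stand_corner (a point): Middle of the inner corner line of the stand, where plate face and ledge meet, at (-30, 0, 25) mm in the stand's frame, same axes. The plate reaches 90 mm up the slope from here, so the seated phone stands 62 mm past its top. The ledge runs forward square to the plate (rising 30 degrees), 16 mm deep, 64 mm wide, to a lip 10 mm high measured along the plate.
- sorter: Dark steel desk sorter, fixed to the desk. Origin: on the desk under the centre of its 130 x 110 x 6 mm base. Three slots, each 13 mm wide along x and open at both ends along y, centred at x = -36, 0 and 36 mm, between 3 mm dividers whose tops are 63 mm above the desk; slot floors 6 mm above the desk.
- notepad_center (a point): Centre of a loose notepad (brown towards the robot, white behind), 125 x 86 x 7 mm, standing on a long edge in the other outer slot of the sorter, top edge 92 mm above the desk (lower than the phone's).
- glue_stick: Loose green glue stick, 25 mm in diameter, 90 mm high, standing between sorter and stand near the front of the desk; origin at its foot.
- rubber_stamp: Loose wooden rubber stamp, 27 x 54 mm, 70 mm high, standing behind; origin at its foot.
- mug: Loose brown mug, 81 mm across, 116 mm with its handle, 94 mm high, standing to the right of the stand; origin at its foot.

How it is judged (in metres and radians):
At the end, for the whole second after the job is handed in: The phone rests on the stand, at rest: upright on its short edge, top end up and leaning back 25 to 35 degrees, screen outward, square to the plate within 6 degrees, centre within 10 mm fore and aft, 18 mm sideways and 8 mm in height of the fully seated place; the notepad is still in the sorter (x of phone_center in the frame of stand between -0.006 and 0.014 m and y of phone_center in the frame of stand between -0.018 and 0.018 m and z of phone_center in the frame of stand between 0.085 and 0.101 m and angle between phone_center's own y axis and vertical between 0.436 and 0.611 rad and angle between phone_center's own z axis and vertical below 1.152 rad and angle between the x axis of phone_center and the y axis of stand, either way round below 0.105 rad and contact force between phone and stand above 0.3 N and linear speed of phone below 0.02 m/s and horizontal distance between notepad_center and sorter below 0.065 m and height (world z) of notepad_center below 0.085 m); the robot touches nothing.
It fails at once if the phone falls freely (turning faster than 4 rad/s while the fingers do not touch it) (angular speed of phone above 4 rad/s and contact force between the fingers and phone below 0.05 N).
It fails at once if glue stick, rubber stamp or mug pushed more than 30 mm from its place (distance of any of glue_stick, rubber_stamp, mug from where it was at the start of the episode above 0.03 m).
It also fails if it takes over 43 s, if anything falls off the work surface, if the arm or the gripper's body presses on something with over 40 N, if the wrist force passes 120 N, or if a joint passes its speed limit or range.

## Working session

There is one attempt and no reset: what is moved stays moved. The work goes in short steps, Python scripts to look and compute and a shell command to move; the robot and the scene stay as the last step left them, time stands still between calls to the robot, and variables do not carry over. Pictures are saved under pics/ and viewed, and the job is handed in when it is done.

```bash
mkdir -p pics
python3 - <<'E'
from bench import arm
import cv2, numpy as np
s=arm.observe()
print(s['time_s'],s['eef_pos'],np.round(s['tool_rot'],4).tolist(),s['finger_gap'],arm.tip_reach,s['contact_force'])
for n in ['side','top','wrist']:
    f=arm.grab_frame(n); cv2.imwrite(f'pics/{n}0.png',f['color'])
    np.savez(f'{n}0.npz',**f)
    print(n,np.round(f['mtx'],1).tolist(),np.round(f['distortion'],4),np.round(f['extrinsics'],3).tolist())
E
```

```text
0.0 [ 246.52138985 -491.50543594  404.20651699] [[0.8939, 0.4483, -0.0004], [0.4483, -0.8939, 0.0011], [0.0001, -0.0012, -1.0]] 92.87476282247535 186.1 [ 0.47145468 -0.73214827 -0.54222599]
side [[456.2, 0.0, 257.3], [0.0, 456.2, 192.7], [0.0, 0.0, 1.0]] [-0.0569  0.      0.      0.      0.    ] [[0.993, -0.117, -0.024, -508.627], [0.077, 0.471, 0.879, -116.859], [-0.091, -0.874, 0.477, -1004.703], [0.0, 0.0, 0.0, 1.0]]
top [[476.1, 0.0, 254.2], [0.0, 476.1, 187.9], [0.0, 0.0, 1.0]] [-0.165  0.     0.     0.     0.   ] [[-0.024, -1.0, -0.005, 23.359], [0.992, -0.025, 0.127, -526.811], [-0.128, -0.002, 0.992, -1242.116], [0.0, 0.0, 0.0, 1.0]]
wrist [[274.7, 0.0, 258.9], [0.0, 274.7, 185.8], [0.0, 0.0, 1.0]] [0.0081 0.     0.     0.     0.    ] [[0.448, -0.894, -0.002, -548.431], [0.863, 0.433, -0.263, 32.217], [0.235, 0.116, 0.965, -389.809], [0.0, 0.0, 0.0, 1.0]]
```

View pics/side0.png

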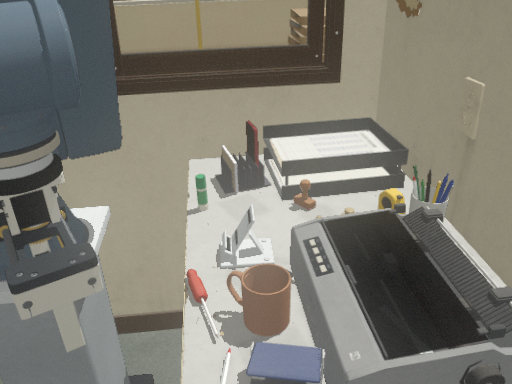

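View pics/top0.png

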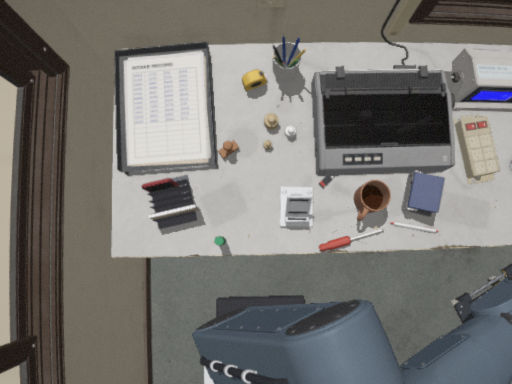

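View pics/wrist0.png

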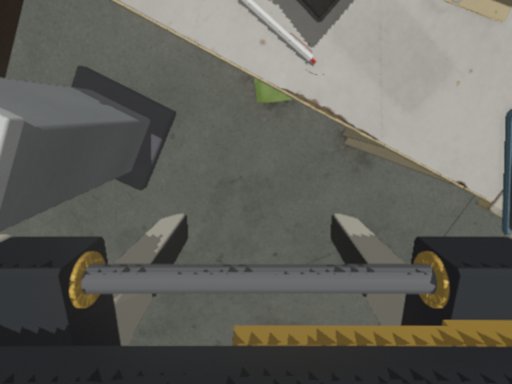

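The phone (dark red) is in the rear slot of the sorter, at top about (155,183). The notepad is in the front slot at about (172,212). In the top view the stand is at about (297,206), the glue stick at (220,241), the stamp at (229,149) and the mug at (372,197). I'll enlarge these crops and write the helpers.

```bash
cat > h.py <<'E'
import cv2, numpy as np
def load(n): return dict(np.load(n))
def ray(f,uv):
    p=cv2.undistortPoints(np.array(uv,float).reshape(-1,1,2),f['mtx'],f['distortion']).reshape(-1,2)
    d=np.c_[p[:,0],-p[:,1],-np.ones(len(p))]
    R=f['extrinsics'][:3,:3];t=f['extrinsics'][:3,3]
    return -R.T@t, d@R
def onz(f,uv,z):
    c,d=ray(f,uv); return c+d*((z-c[2])/d[:,2])[:,None]
def proj(f,P):
    P=np.atleast_2d(P); R=f['extrinsics'][:3,:3];t=f['extrinsics'][:3,3]
    q=(P@R.T+t)*[1,-1,-1]
    return cv2.projectPoints(q,np.zeros(3),np.zeros(3),f['mtx'],f['distortion'])[0].reshape(-1,2)
def tri(f1,uv1,f2,uv2):
    c1,d1=ray(f1,[uv1]);c2,d2=ray(f2,[uv2]);d1=d1[0];d2=d2[0]
    s=np.linalg.lstsq(np.c_[d1,-d2],c2-c1,rcond=None)[0]
    a=c1+d1*s[0];b=c2+d2*s[1]; return (a+b)/2,np.linalg.norm(a-b)
def crop(f,x0,y0,x1,y1,k,name):
    cv2.imwrite(name,cv2.resize(f['color'][y0:y1,x0:x1],None,fx=k,fy=k,interpolation=cv2.INTER_CUBIC))
E
python3 - <<'E'
from h import *
t=load('top0.npz');s=load('side0.npz')
a=cv2.resize(t['color'][165:265,130:230],None,fx=4,fy=4,interpolation=2)
b=cv2.resize(t['color'][165:265,250:350],None,fx=4,fy=4,interpolation=2)
cv2.imwrite('pics/topc.png',np.hstack([a,b]))
crop(s,180,110,300,280,3.5,'pics/sidec.png')
print(onz(t,[(155,183),(185,180),(145,185)],158).round())
print(onz(t,[(297,206)],8).round(),onz(t,[(220,241)],90).round())
E
```

```text
[[529. 252. 158.]
 [535. 178. 158.]
 [525. 277. 158.]]
[[ 478. -105.    8.]] [[387. 100.  90.]]
```

View pics/topc.png

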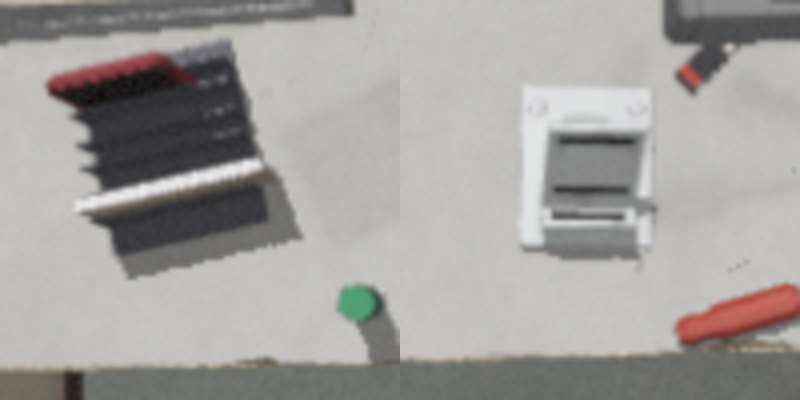

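View pics/sidec.png

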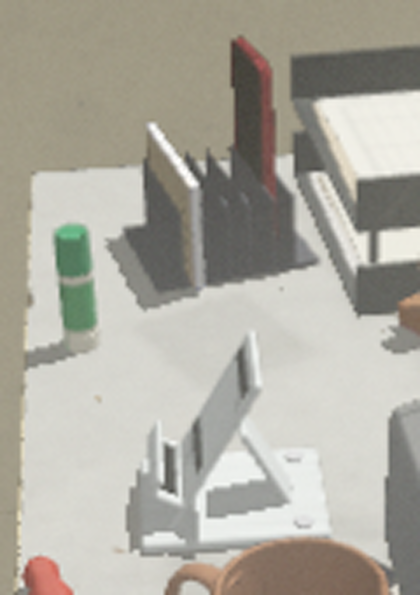

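Run:
```python
from h import *
t=load('top0.npz');s=load('side0.npz')
print('cam',ray(t,[(0,0)])[0].round(),ray(s,[(0,0)])[0].round())
T=lambda x,y:(130+x/4-.375,165+y/4-.375)
T2=lambda x,y:(250+x/4-.375,165+y/4-.375)
S=lambda x,y:(180+x/3.5,110+y/3.5)
# tray corner
print('tray',tri(t,(216,168),s,(283,166)))
P=onz(t,[T(49,84),T(158,55)],158);print('phone top rear/left,right',P.round(1),np.degrees(np.arctan2(*(P[0]-P[1])[:2])))
N=onz(t,[T(78,208),T(265,170)],92);print('pad',N.round(1),np.degrees(np.arctan2(*(N[0]-N[1])[:2])), N.mean(0))
B=onz(t,[T2(523,88),T2(650,90),T2(522,246),T2(648,247)],8);print('base',B.round(1),B.mean(0).round(1))
for n,(c,lo,hi) in dict(red=(t['color'][165:200,135:190],None,None)).items():
    hsv=cv2.cvtColor(c,cv2.COLOR_BGR2HSV);m=((hsv[...,1]>120)&((hsv[...,0]<12)|(hsv[...,0]>168))).astype(np.uint8)
    r,cc=np.nonzero(m);print(n,len(r),cc.min()+135,cc.max()+135,r.min()+165,r.max()+165)
    for col in range(cc.min(),cc.max()+1):print(col+135,(r[cc==col]+165).tolist(),end=' ')
```

```text
cam [ 364.    8. 1299.] [ 423. -883.  569.]
tray (array([581.48581957, 106.38138091,  96.97851103]), np.float64(16.954287425246523))
phone top rear/left,right [[523.7 284.5 158. ]
 [539.8 217.  158. ]] -13.43861143966966
pad [[452.2 281.3  92. ]
 [474.  160.4  92. ]] -10.180720602367867 [463.09751678 220.81238876  92.        ]
base [[ 525.3 -338.3    8. ]
 [ 521.7 -428.9    8. ]
 [ 416.4 -331.6    8. ]
 [ 412.7 -420.6    8. ]] [ 469.  -379.8    8. ]
red 101 143 176 179 187
143 [185, 186, 187] 144 [185, 186, 187] 145 [185, 186, 187] 146 [184, 185, 186, 187] 147 [184, 185, 186] 148 [184, 185, 186] 149 [184, 185, 186] 150 [183, 184, 185, 186] 151 [183, 184, 185] 152 [183, 184, 185] 153 [183, 184, 185] 154 [182, 183, 184, 185] 155 [182, 183, 184] 156 [182, 183, 184] 157 [182, 183, 184] 158 [181, 182, 183, 184] 159 [181, 182, 183, 184] 160 [181, 182, 183, 184] 161 [181, 182, 183] 162 [181, 182, 183] 163 [180, 181, 182, 183] 164 [180, 181, 182] 165 [180, 181, 182, 183] 166 [180, 181, 182] 167 [179, 180, 181] 168 [179, 180, 181] 169 [179, 180, 181] 170 [180, 181] 171 [180] 172 [182] 173 [182, 183, 184] 174 [183, 184] 175 [183, 184] 176 [184]
```

Run:
```python
from h import *
from bench import arm
t=load('top0.npz');w=load('wrist0.npz');o=arm.observe()
c,d=ray(w,[(258.9,185.8)]);R=np.array(o['tool_rot']);print('cam in tool',(R.T@(c-o['eef_pos'])).round(1),'axis',(R.T@d[0]).round(3))
T2=lambda x,y:(250+(x-400)/4-.375,165+y/4-.375)
B=onz(t,[T2(523,88),T2(650,90),T2(522,246),T2(648,247)],8);print('base',B.round(1),B.mean(0).round(1))
print('qpos',np.round(o['qpos'],3))
```

```text
cam in tool [71.  -0.8 20.6] axis [-0.263 -0.001  0.965]
base [[ 532.2  -61.2    8. ]
 [ 528.6 -148.2    8. ]
 [ 424.3  -57.2    8. ]
 [ 421.3 -142.7    8. ]] [ 476.6 -102.3    8. ]
qpos [-1.191  0.351  1.652 -0.     1.139 -0.085]
```

```bash
python3 -m inch '[[0,0,0,-0.0425],[0,0,0,-0.0425],[0,0,0,-0.0425],[0,0,0,-0.0425],[0,0,0,-0.0425],[0,0,0,-0.0425],[0,0,0,-0.0425],[0,0,0,-0.0425],[0.6,0.29,0,0],[0.6,0.29,0,0],[0.6,0.29,0,0],[0.6,0.29,0,0],[0.6,0.29,0,0],[0.6,0.29,0,0],[0.6,0.29,0,0],[0.6,0.29,0,0],[0,0,0,0],[0,0,0,0]]'
python3 - <<'E'
from h import *
from bench import arm
f=arm.grab_frame('wrist');np.savez('w1.npz',**f);o=arm.observe();print(o['time_s'],o['eef_pos'],np.round(o['tool_rot'],3).tolist(),o['contact_force'])
cv2.imwrite('pics/w1.png',f['color'])
E
```

```text
time_s: 2.4
eef_pos: [446.4, -115.2, 404.6]
tool_rot: [[0.037, 0.999, -0.0], [0.999, -0.037, -0.0], [-0.0, -0.0, -1.0]]
contact_force: [-0.8, -1.1, 1.1]
finger_gap: 92.8
2.45 [ 446.23585736 -115.60216385  404.61894512] [[0.038, 0.999, -0.0], [0.999, -0.038, -0.0], [-0.0, -0.0, -1.0]] [-0.36231483 -0.63514643  0.09709102]
```

View pics/w1.png

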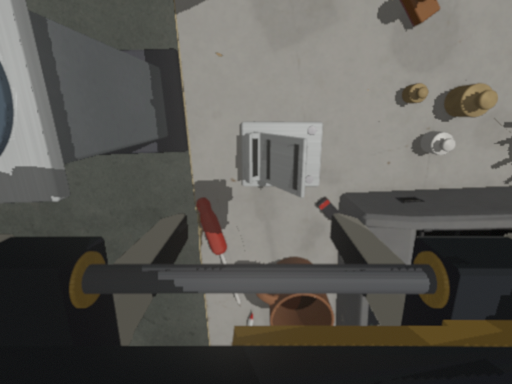

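Run:
```python
from h import *
f=load('w1.npz'); crop(f,230,110,340,210,7,'pics/w1c.png')
```

```text
(no output)
```

View pics/w1c.png

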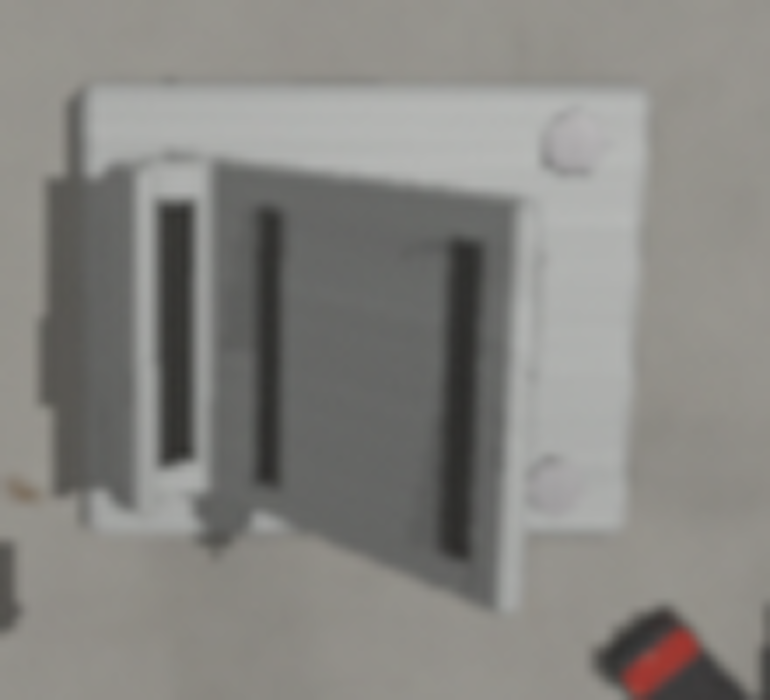

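Run:
```python
from h import *
f=load('w1.npz'); C=lambda L:[(230+x/7-.43,110+y/7-.43) for x,y in L]
B=onz(f,C([(88,88),(648,92),(625,528),(90,525)]),8);print(B.round(1));c=B.mean(0);print('c',c.round(1))
an=lambda v:np.degrees(np.arctan2(v[1],v[0])).round(2)
print(an(B[1]-B[0]),an(B[2]-B[3]),an(B[0]-B[3])-90,an(B[1]-B[2])-90)
K=onz(f,C([(212,160),(208,492)]),25);P=onz(f,C([(520,200),(500,608)]),103)
th=np.radians(-2.5);x=np.array([np.cos(th),np.sin(th)]);y=np.array([-x[1],x[0]])
for n,Q in (('K',K),('P',P)):
    print(n,Q.round(1),Q.mean(0).round(1),an(Q[0]-Q[1])-90,'local',[( (q[:2]-c[:2])@x,(q[:2]-c[:2])@y) for q in Q])
```

```text
[[ 424.   -55.8    8. ]
 [ 530.6  -60.6    8. ]
 [ 527.9 -146.6    8. ]
 [ 419.8 -141.9    8. ]]
c [ 475.6 -101.2    8. ]
-2.57 -2.46 -2.8100000000000023 -1.7800000000000011
K [[ 447.1  -69.    25. ]
 [ 444.  -131.7   25. ]] [ 445.6 -100.3   25. ] -2.799999999999997 local [(np.float64(-29.814921161677677), np.float64(31.002018643560675)), (np.float64(-30.14786828857946), np.float64(-31.828434921524178))]
P [[ 491.5  -70.6  103. ]
 [ 488.7 -132.3  103. ]] [ 490.1 -101.5  103. ] -2.530000000000001 local [(np.float64(14.565487305077516), np.float64(31.282343233237363)), (np.float64(14.533454463114929), np.float64(-30.463205597657836))]
```

```bash
python3 -m inch '[[0.58,0.067,0,0],[0.58,0.067,0,0],[0.58,0.067,0,0],[0.58,0.067,0,0],[0.58,0.067,0,0],[0.58,0.067,0,0],[0.58,0.067,0,0],[0,0,0,-0.043],[0,0,0,-0.043],[0,0,0,0],[0,0,0,0]]'
python3 - <<'E'
from h import *
from bench import arm
f=arm.grab_frame('wrist');np.savez('w2.npz',**f);o=arm.observe();print(o['time_s'],o['eef_pos'],np.round(o['tool_rot'],3).tolist(),o['contact_force'])
cv2.imwrite('pics/w2.png',f['color'])
E
```

```text
time_s: 3.82
eef_pos: [496.6, 207.4, 404.7]
tool_rot: [[-0.226, 0.974, -0.0], [0.974, 0.226, -0.0], [-0.0, -0.0, -1.0]]
contact_force: [-1.0, -0.7, 0.2]
finger_gap: 93.4
3.875 [496.5368866  207.5549222  404.76760093] [[-0.227, 0.974, 0.0], [0.974, 0.227, -0.0], [-0.0, -0.0, -1.0]] [ 0.07208233 -0.33812155 -0.00383069]
```

View pics/w2.png

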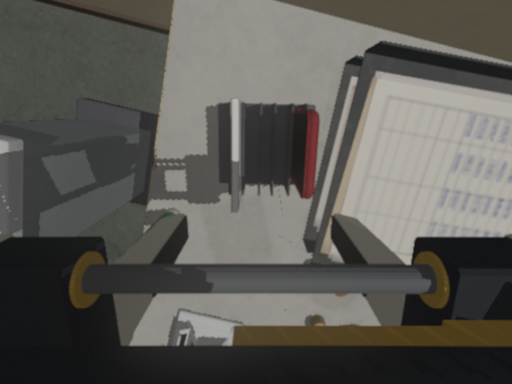

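Run:
```python
from h import *
f=load('w2.npz'); crop(f,205,85,345,215,5.6,'pics/w2c.png')
```

```text
(no output)
```

View pics/w2c.png

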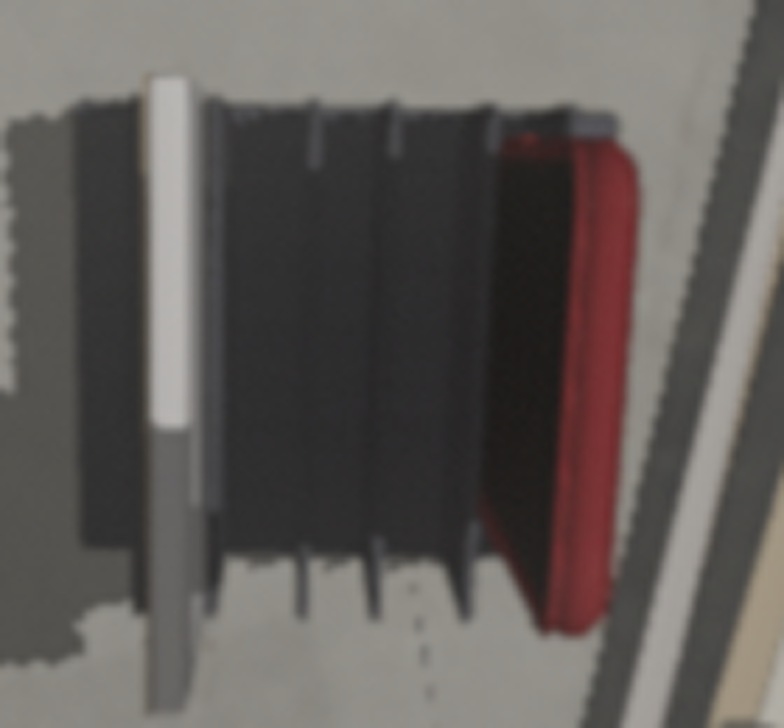

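Run:
```python
from h import *
f=load('w2.npz'); C=lambda L:[(205+x/5.6-.41,85+y/5.6-.41) for x,y in L]
an=lambda v:np.degrees(np.arctan2(v[1],v[0])).round(2)
A=onz(f,C([(640,190),(613,590),(591,190),(570,590),(574,190),(550,590),(605,138),(575,634)]),158);print(A.round(1))
for i in (0,2,4,6):print(an(A[i]-A[i+1])-90)
print('thick',np.linalg.norm(A[0]-A[2]),np.linalg.norm(A[1]-A[3]),np.linalg.norm(A[0]-A[4]),'wid',np.linalg.norm(A[6]-A[7]))
N=onz(f,C([(150,76),(192,78),(148,712),(186,712)]),92);print('pad',N.round(1),an(N[0]-N[2])-90)
D=onz(f,C([(572,112),(618,115)]),63);print('rear div left end',D.round(1))
# dividers ends at z=63: left/right
D=onz(f,C([(315,105),(394,104),(492,108),(302,612),(374,615),(466,615)]),63);print(D.round(1),[an(D[i]-D[i+3])-90 for i in range(3)], D.mean(0))
# tray front edge
Tq=onz(f,C([(768,0),(600,728)]),97);print('tray',Tq.round(1))
t=load('top0.npz')
M=(A[0]+A[1]+A[2]+A[3])/4;print(M,proj(t,M),proj(load('side0.npz'),M))
```

```text
[[526.3 283.4 158. ]
 [539.  225.4 158. ]
 [519.5 281.8 158. ]
 [532.6 223.9 158. ]
 [517.1 281.3 158. ]
 [529.7 223.2 158. ]
 [519.5 289.2 158. ]
 [535.3 217.3 158. ]]
12.36
12.760000000000005
12.159999999999997
12.400000000000006
thick 6.987361414727313 6.568548065935229 9.412139226893764 wid 73.59225810541336
pad [[448.2 284.2  92. ]
 [455.7 285.6  92. ]
 [472.3 164.1  92. ]
 [479.8 165.9  92. ]] 11.349999999999994
rear div left end [[528.8 297.2  63. ]
 [537.9 298.7  63. ]]
[[478.4 286.9  63. ]
 [493.8 290.6  63. ]
 [513.  294.3  63. ]
 [499.8 183.1  63. ]
 [515.2 186.   63. ]
 [534.8 190.6  63. ]] [np.float64(11.620000000000005), np.float64(11.590000000000003), np.float64(11.829999999999998)] [505.82172783 238.59159417  63.        ]
tray [[551.9 321.   97. ]
 [560.7 183.1  97. ]]
[529.37318108 253.63052064 158.        ] [[154.31823775 182.9872544 ]] [[251.02280995 123.52037514]]
```

Run:
```python
from h import *
f=load('w2.npz'); t=load('top0.npz');s=load('side0.npz')
a=cv2.resize(f['color'][30:270,290:420],None,fx=2.4,fy=2.4,interpolation=2)
b=cv2.resize(t['color'][30:190,105:230],None,fx=2.9,fy=2.9,interpolation=2)
h=max(a.shape[0],b.shape[0]);P=lambda i:cv2.copyMakeBorder(i,0,h-i.shape[0],0,0,0)
print(a.shape,b.shape);cv2.imwrite('pics/tray.png',np.hstack([P(a),P(b)]))
crop(s,250,100,410,210,4.8,'pics/trays.png')
```

```text
(576, 312, 3) (464, 362, 3)
```

View pics/tray.png

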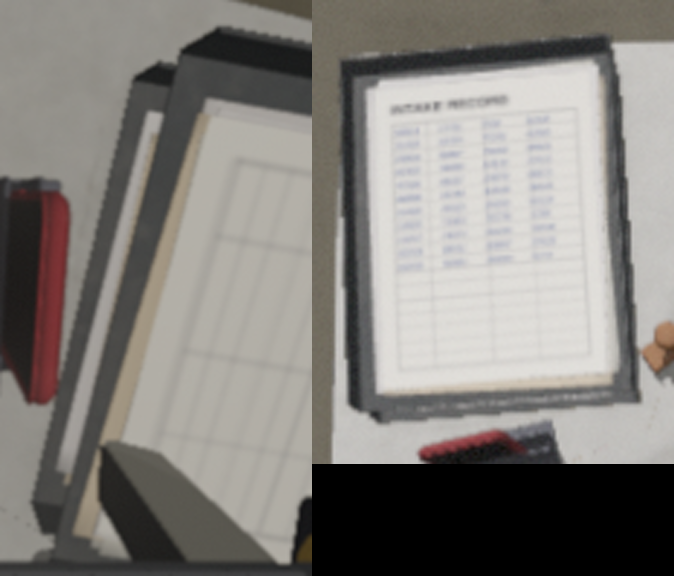

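View pics/trays.png

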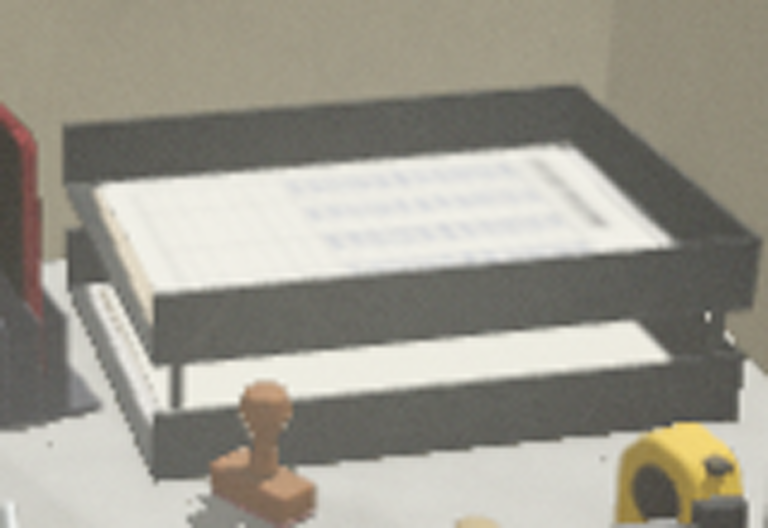

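Run:
```python
from h import *
t=load('top0.npz');s=load('side0.npz');f=load('w2.npz')
S=lambda x,y:(250+x/4.8-.4,100+y/4.8-.4)
g=onz(s,[S(157,480)],0)[0];print(g)
for z in (60,80,100,120,140):print(z,proj(s,[g[0],g[1],z]).round(1),S(157,295),S(157,362),S(157,415), proj(t,[g[0],g[1],z]).round(1))
# upper front edge in w2 & top
W=lambda x,y:(290+x/2.4,30+y/2.4)
for z in (80,100,120,140):print(z,onz(f,[W(180,55),W(60,550)],z).round(0).tolist(), onz(t,[(105+370/2.9,30+415/2.9),(105+640/2.9,30+400/2.9)],z).round(0).tolist())
```

```text
[589.79624827 114.69428218   0.        ]
60 [[282.4 178.5]] (282.30833333333334, 161.05833333333334) (282.30833333333334, 175.01666666666668) (282.30833333333334, 186.05833333333334) [[214.2 164.1]]
80 [[282.4 171.2]] (282.30833333333334, 161.05833333333334) (282.30833333333334, 175.01666666666668) (282.30833333333334, 186.05833333333334) [[213.5 162.8]]
100 [[282.4 163.8]] (282.30833333333334, 161.05833333333334) (282.30833333333334, 175.01666666666668) (282.30833333333334, 186.05833333333334) [[212.8 161.4]]
120 [[282.4 156.3]] (282.30833333333334, 161.05833333333334) (282.30833333333334, 175.01666666666668) (282.30833333333334, 186.05833333333334) [[212.1 159.9]]
140 [[282.4 148.7]] (282.30833333333334, 161.05833333333334) (282.30833333333334, 175.01666666666668) (282.30833333333334, 186.05833333333334) [[211.4 158.4]]
80 [[570.0, 358.0, 80.0], [586.0, 122.0, 80.0]] [[561.0, 65.0, 80.0], [569.0, -177.0, 80.0]]
100 [[564.0, 352.0, 100.0], [579.0, 132.0, 100.0]] [[558.0, 65.0, 100.0], [566.0, -174.0, 100.0]]
120 [[558.0, 347.0, 120.0], [572.0, 142.0, 120.0]] [[555.0, 64.0, 120.0], [562.0, -171.0, 120.0]]
140 [[552.0, 342.0, 140.0], [564.0, 153.0, 140.0]] [[552.0, 63.0, 140.0], [559.0, -168.0, 140.0]]
```

```bash
python3 -m inch '[[0.24,0.253,0,0.005],[0.24,0.253,0,0],[0,0,0.2,0],[0,0,0.2,0],[0,0,0,0],[0,0,0,0]]' 0.344
python3 - <<'E'
from h import *
from bench import arm
f=arm.grab_frame('wrist');np.savez('w3.npz',**f);o=arm.observe();print(o['time_s'],o['eef_pos'],np.round(o['tool_rot'],3).tolist(),o['contact_force'])
cv2.imwrite('pics/w3.png',f['color'])
E
```

```text
time_s: 4.62
eef_pos: [527.2, 254.3, 373.0]
tool_rot: [[-0.214, 0.977, 0.0], [0.977, 0.214, -0.0], [-0.0, 0.0, -1.0]]
contact_force: [0.6, 0.1, -0.0]
finger_gap: 37.6
4.675 [527.27104349 254.38715554 373.25906731] [[-0.214, 0.977, 0.001], [0.977, 0.214, 0.0], [0.0, 0.001, -1.0]] [-0.26283457  0.2179842  -0.24389448]
```

View pics/w3.png

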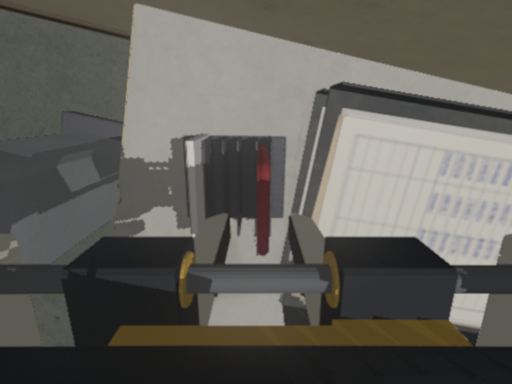

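Run:
```python
from h import *
f=load('w3.npz'); crop(f,180,120,330,260,5,'pics/w3c.png')
```

```text
(no output)
```

View pics/w3c.png

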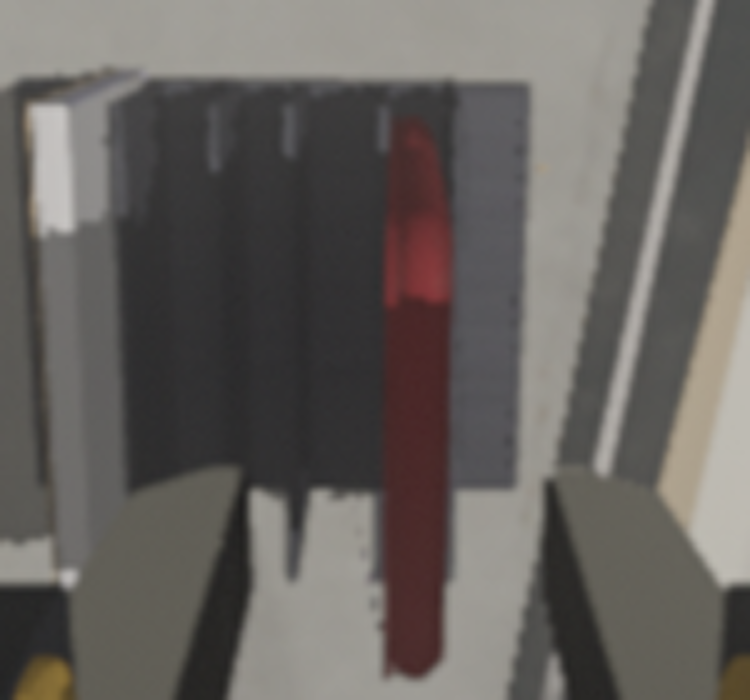

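Run:
```python
from h import *
f=load('w3.npz'); C=lambda L:[(180+x/5-.4,120+y/5-.4) for x,y in L]
A=onz(f,C([(386,300),(450,300),(386,600),(444,600),(417,678),(420,215)]),158)
p=np.array([527.27,254.39]);y=np.array([.977,.214]);x=np.array([-.214,.977])
for a in A:print(a.round(1),'tool x,y',((a[:2]-p)@x).round(1),((a[:2]-p)@y).round(1))
```

```text
[518.7 277.9 158. ] tool x,y 24.8 -3.4
[527.8 279.9 158. ] tool x,y 24.8 6.0
[528.8 231.1 158. ] tool x,y -23.1 -3.4
[537.6 233.1 158. ] tool x,y -23.1 5.5
[536.4 219.1 158. ] tool x,y -36.5 1.4
[520.8 291.2 158. ] tool x,y 37.3 1.5
```

```bash
python3 -m inch '[[0,0.015,0.35,0],[0,0,0.35,0],[0,0,0.34,0],[0,0,0,0]]'; python3 -m inch '[[0,0,0,0],[0,0,0,0],[0,0,0,0],[0,0,0,0],[0,0,0,0]]' 0
```

```text
time_s: 5.18
eef_pos: [528.1, 254.7, 288.6]
tool_rot: [[-0.215, 0.977, -0.002], [0.977, 0.215, -0.001], [-0.0, -0.003, -1.0]]
contact_force: [0.7, 0.2, -0.2]
finger_gap: 32.3
time_s: 5.8
eef_pos: [529.0, 255.1, 290.5]
tool_rot: [[-0.215, 0.977, 0.003], [0.977, 0.215, 0.001], [0.0, 0.003, -1.0]]
contact_force: [4.9, 0.3, 4.2]
finger_gap: 8.5
```

```bash
python3 -m inch '[[0,0,-0.1,0],[0,0,-0.25,0],[0,0,-0.35,0],[0,0,-0.35,0],[0,0,-0.35,0],[0,0,0,0]]'; python3 -m inch '[[-0.4,0,0,0.041],[-0.4,-0.05,0,0.041],[0,0,0,0]]'
python3 - <<'E'
from h import *
from bench import arm
f=arm.grab_frame('side');g=arm.grab_frame('wrist');o=arm.observe();print(o['time_s'],o['eef_pos'],np.round(o['tool_rot'],3).tolist(),o['contact_force'],o['finger_gap'])
cv2.imwrite('pics/s4.png',f['color']);cv2.imwrite('pics/w4.png',g['color']);np.savez('s4.npz',**f);np.savez('w4.npz',**g)
E
```

```text
time_s: 6.55
eef_pos: [528.2, 254.9, 402.6]
tool_rot: [[-0.215, 0.977, 0.001], [0.977, 0.215, 0.001], [0.0, 0.001, -1.0]]
contact_force: [0.0, 0.8, -1.7]
finger_gap: 8.6
time_s: 6.92
eef_pos: [533.8, 189.9, 399.7]
tool_rot: [[0.044, 0.999, -0.003], [0.999, -0.044, -0.001], [-0.001, -0.003, -1.0]]
contact_force: [0.1, 0.3, -2.0]
finger_gap: 8.6
7.025 [533.91868011 191.50019962 400.28469378] [[0.04, 0.999, -0.002], [0.999, -0.04, -0.0], [-0.0, -0.002, -1.0]] [-0.69993801  0.10141991 -1.51989995] 8.420609663911627
```

View pics/s4.png

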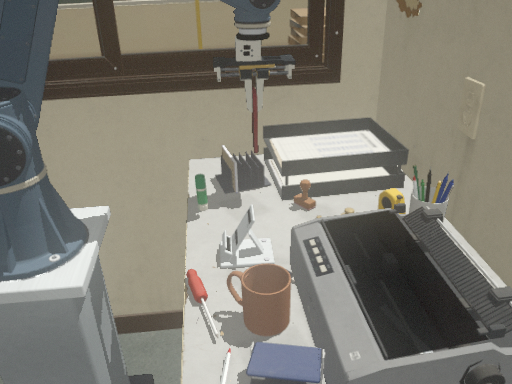

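View pics/w4.png

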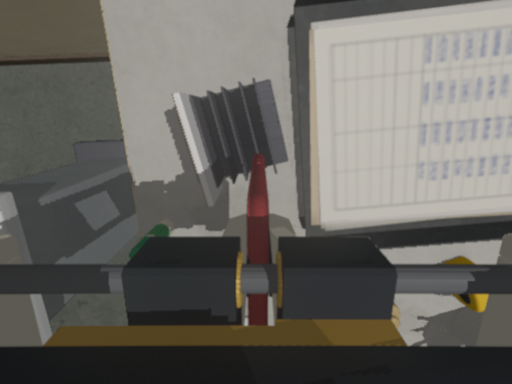

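```bash
python3 -m inch '[[-0.3,-0.08,0,0],[-0.5,-0.13,0,0],[-0.5,-0.13,0,0],[-0.5,-0.13,0,0],[-0.5,-0.13,0,0],[-0.5,-0.13,0,0],[-0.5,-0.13,0,0],[-0.36,-0.1,0,0],[0,0,0.2,0],[0,0,0.2,0],[0,0,0,0],[0,0,0,0]]'
python3 - <<'E'
from h import *
from bench import arm
f=load('s4.npz');print(proj(f,[[534,191,115.5],[534,152,117]]))
f=arm.grab_frame('side');g=arm.grab_frame('wrist');o=arm.observe();print(o['time_s'],o['eef_pos'],np.round(o['tool_rot'],4).tolist(),o['contact_force'],o['finger_gap'])
np.savez('s5.npz',**f);np.savez('w5.npz',**g)
crop(f,180,130,320,280,4,'pics/s5.png');cv2.imwrite('pics/w5.png',g['color'])
E
```

```text
time_s: 8.52
eef_pos: [445.7, -97.6, 369.8]
tool_rot: [[0.04, 0.999, 0.0], [0.999, -0.04, 0.0], [0.0, 0.0, -1.0]]
contact_force: [0.5, 1.5, -1.0]
finger_gap: 9.0
[[255.89673297 147.46156102]
 [257.67437184 152.94257999]]
8.625 [445.62242246 -97.73662701 370.03023912] [[0.0402, 0.9992, 0.0007], [0.9992, -0.0402, -0.0002], [-0.0002, 0.0007, -1.0]] [ 0.52530971 -0.14623078 -1.57730693] 8.226263443701225
```

View pics/s5.png

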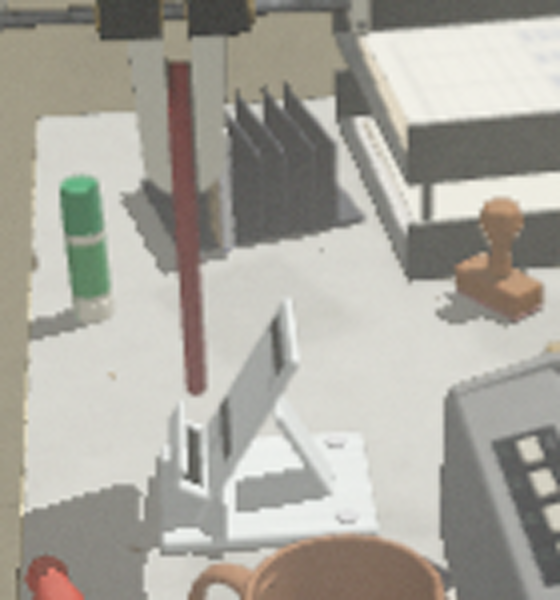

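View pics/w5.png

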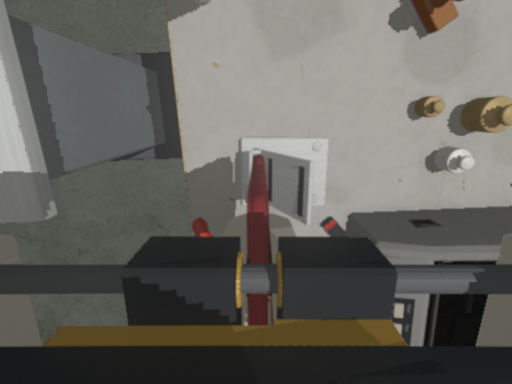

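Run:
```python
from h import *
s=load('s5.npz')
def q(P):
    p=proj(s,P);return ((p-[180,130])*4+1.5).round(0).tolist()
th=np.radians(-2.5);X=np.array([np.cos(th),np.sin(th)]);Y=np.array([-X[1],X[0]]);c=np.array([475.6,-101.2])
L=lambda x,y,z:[*(c+x*X+y*Y),z]
a=np.radians(-2.3);t=np.array([445.6,-97.7]);Xa=np.array([np.cos(a),np.sin(a)]);Ya=np.array([-Xa[1],Xa[0]])
for dx in(-4.5,4.5):
  for z in (85.5,):print('phone',dx,q([*(t+dx*Xa-39*Ya),z]))
print('plate top L,R',q(L(15,32,103)),q(L(15,-32,103)),'corner R',q(L(-30,-32,25)),'lip top in L,R',q(L(-38.9,32,41.7)),q(L(-38.9,-32,41.7)),'base front R, rear R',q(L(-55,-45,8)),q(L(55,-45,8)))
```

```text
phone -4.5 [[190.0, 401.0]]
phone 4.5 [[209.0, 400.0]]
plate top L,R [[282.0, 294.0]] [[290.0, 359.0]] corner R [[206.0, 496.0]] lip top in L,R [[185.0, 400.0]] [[186.0, 470.0]] base front R, rear R [[158.0, 542.0]] [[377.0, 528.0]]
```

Run:
```python
from h import *
f=load('w5.npz'); crop(f,225,125,345,235,6,'pics/w5c.png')
s=load('s5.npz');crop(s,215,195,275,275,8,'pics/s5c.png')
```

```text
(no output)
```

View pics/w5c.png

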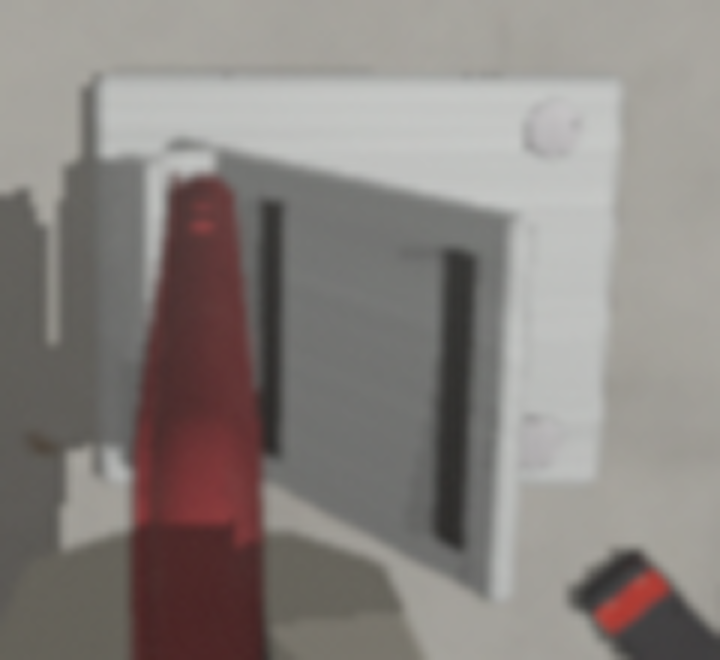

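View pics/s5c.png

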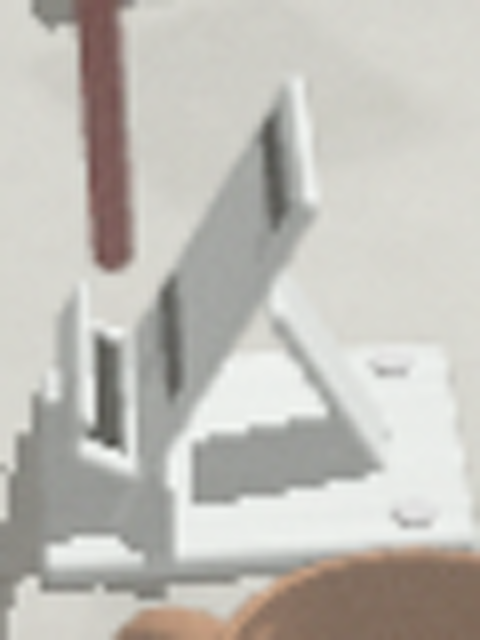

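Run:
```python
from h import *
f=load('w5.npz'); C=lambda L:[(225+x/6-.42,125+y/6-.42) for x,y in L]
B=onz(f,C([(100,76),(622,80),(600,481),(104,479)]),8);c=B.mean(0);print(B.round(1),c.round(1))
th=np.radians(-2.5);X=np.array([np.cos(th),np.sin(th)]);Y=np.array([-X[1],X[0]]);
K=onz(f,C([(216,152)]),25);P=onz(f,C([(515,213),(492,600)]),103);
for q in [*K,*P]:print('local',((q[:2]-c[:2])@X).round(1),((q[:2]-c[:2])@Y).round(1))
E_=onz(f,C([(170,195),(236,195)]),93.5);print('phone bottom left end',E_.round(1), [((q[:2]-c[:2])@X).round(1) for q in E_])
p=np.array([445.62,-97.74]);y=np.array([.9992,-.0402])
print('phone tool y',[((q[:2]-p)@y).round(1) for q in E_])
```

```text
[[ 423.9  -55.1    8. ]
 [ 530.6  -60.3    8. ]
 [ 528.1 -146.9    8. ]
 [ 419.8 -142.1    8. ]] [ 475.6 -101.1    8. ]
local -29.9 30.5
local 14.8 32.0
local 14.4 -30.9
phone bottom left end [[439.6 -66.4  93.5]
 [449.9 -66.9  93.5]] [np.float64(-37.5), np.float64(-27.2)]
phone tool y [np.float64(-7.3), np.float64(3.0)]
```

```bash
python3 -m inch '[[-0.026,0,0.15,0],[0,0,0.15,0],[0,0,0.15,0],[0,0,0.14,0],[0,0,0,0],[0,0,0,0]]'
python3 - <<'E'
from h import *
from bench import arm
f=arm.grab_frame('side');g=arm.grab_frame('wrist');o=arm.observe();print(o['time_s'],o['eef_pos'],np.round(o['tool_rot'],4).tolist(),o['contact_force'],o['finger_gap'])
np.savez('s6.npz',**f);np.savez('w6.npz',**g)
a=cv2.resize(f['color'][195:275,210:270],None,fx=7,fy=7,interpolation=2);b=cv2.resize(g['color'][125:245,215:275],None,fx=4.66,fy=4.66,interpolation=2)[:560]
b=cv2.copyMakeBorder(b,0,560-b.shape[0],0,0,0);cv2.imwrite('pics/p6.png',np.hstack([a,b]))
E
```

```text
time_s: 9.38
eef_pos: [445.4, -100.1, 322.5]
tool_rot: [[0.041, 0.999, 0.0], [0.999, -0.041, -0.0], [-0.0, 0.0, -1.0]]
contact_force: [-0.3, 0.2, -1.5]
finger_gap: 8.4
9.475 [ 445.42713747 -100.07308544  322.69259613] [[0.041, 0.9992, 0.0007], [0.9992, -0.041, -0.0002], [-0.0002, 0.0007, -1.0]] [-0.69609121  0.26369908 -1.96361913] 8.764380667111169
```

View pics/p6.png

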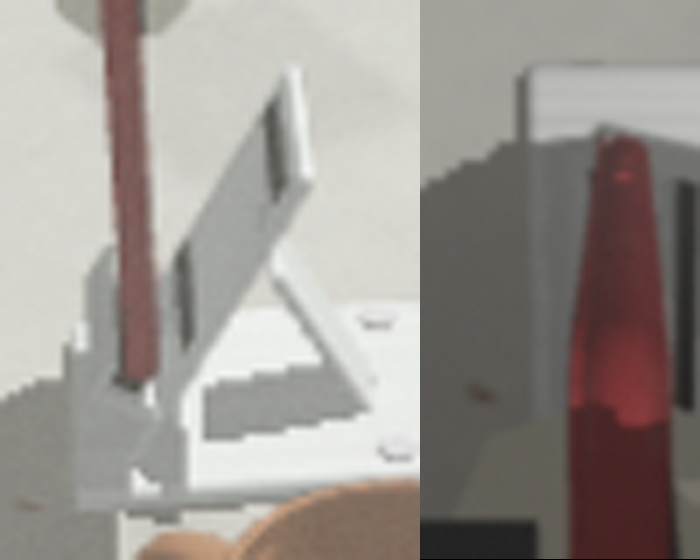

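```bash
python3 -m inch '[[0,0,0.03,0],[0,0,0.03,0],[0,0,0,0]]';python3 -m inch '[[0,0,0.02,0],[0,0,0,0]]';python3 -m inch '[[0,0,0.015,0],[0,0,0,0]]'
```

```text
time_s: 9.85
eef_pos: [445.3, -100.0, 317.4]
tool_rot: [[0.041, 0.999, -0.0], [0.999, -0.041, 0.0], [0.0, -0.0, -1.0]]
contact_force: [-0.5, -1.3, -2.3]
finger_gap: 8.9
time_s: 10.1
eef_pos: [445.3, -100.0, 315.8]
tool_rot: [[0.041, 0.999, -0.0], [0.999, -0.041, 0.0], [0.0, -0.0, -1.0]]
contact_force: [-0.1, -0.0, -1.9]
finger_gap: 8.8
time_s: 10.35
eef_pos: [445.3, -100.0, 314.7]
tool_rot: [[0.041, 0.999, -0.0], [0.999, -0.041, 0.0], [0.0, -0.0, -1.0]]
contact_force: [0.1, -0.5, -2.0]
finger_gap: 9.0
```

```bash
python3 -m inch '[[0,0,0.015,0],[0,0,0,0]]';python3 -m inch '[[0,0,0.015,0],[0,0,0,0]]'
```

```text
time_s: 10.6
eef_pos: [445.3, -100.0, 313.5]
tool_rot: [[0.041, 0.999, -0.0], [0.999, -0.041, 0.0], [0.0, -0.0, -1.0]]
contact_force: [0.6, 0.3, -2.1]
finger_gap: 8.8
time_s: 10.85
eef_pos: [445.3, -100.1, 313.0]
tool_rot: [[0.041, 0.999, -0.0], [0.999, -0.041, -0.0], [-0.0, -0.0, -1.0]]
contact_force: [-3.2, 0.8, 9.6]
finger_gap: 8.6
```

```bash
python3 -m inch '[[0,0,-0.004,0],[0,0,0,0],[0,0,0,0]]' 0.17
python3 - <<'E'
from h import *
from bench import arm
f=arm.grab_frame('side');g=arm.grab_frame('wrist');o=arm.observe();print(o['time_s'],o['eef_pos'],o['contact_force'],o['finger_gap'])
a=cv2.resize(f['color'][125:275,200:300],None,fx=3.7,fy=3.7,interpolation=2);b=cv2.resize(g['color'][125:345,175:345],None,fx=2.5,fy=2.5,interpolation=2)
b=cv2.copyMakeBorder(b,0,a.shape[0]-b.shape[0],0,0,0);cv2.imwrite('pics/p7.png',np.hstack([a,b]))
E
```

```text
time_s: 11.22
eef_pos: [445.3, -100.1, 312.6]
tool_rot: [[0.041, 0.999, -0.0], [0.999, -0.041, 0.0], [0.0, -0.0, -1.0]]
contact_force: [-0.7, -0.5, 0.0]
finger_gap: 15.7
11.325 [ 445.31887011 -100.03518642  312.5975967 ] [-0.35187193 -0.39371469  0.14487507] 15.738579621093471
```

View pics/p7.png

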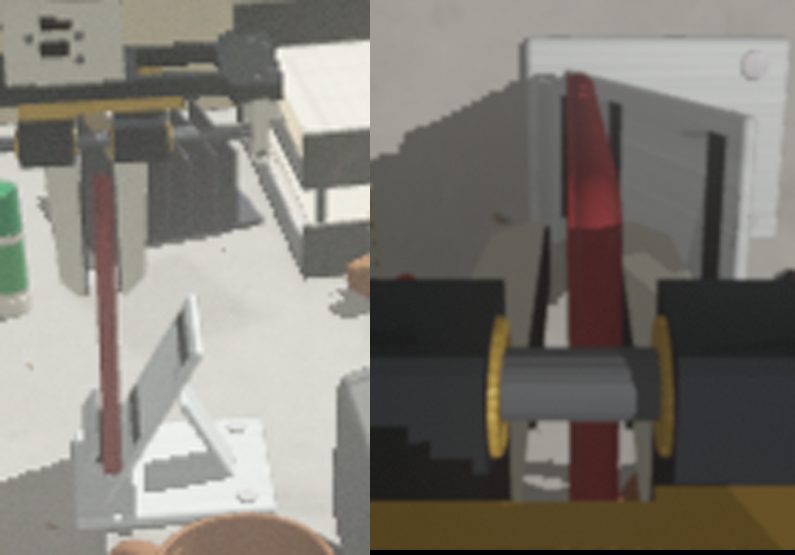

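```bash
python3 -m inch '[[0,-0.04,0,0],[0,-0.04,0,0],[0,0,0,0],[0,0.03,0,0],[0,0.03,0,0],[0,0.03,0,0],[0,0.03,0,0],[0,0.03,0,0],[0,0.03,0,0],[0,0,0,0]]' 0.38
python3 - <<'E'
from h import *
from bench import arm
f=arm.grab_frame('side');g=arm.grab_frame('wrist');o=arm.observe();print(o['time_s'],o['eef_pos'],o['contact_force'],o['finger_gap'])
a=cv2.resize(f['color'][125:275,200:300],None,fx=3.7,fy=3.7,interpolation=2);b=cv2.resize(g['color'][125:345,175:345],None,fx=2.5,fy=2.5,interpolation=2)
b=cv2.copyMakeBorder(b,0,a.shape[0]-b.shape[0],0,0,0);cv2.imwrite('pics/p8.png',np.hstack([a,b]))
E
```

```text
time_s: 12.58
eef_pos: [453.5, -100.4, 312.7]
tool_rot: [[0.041, 0.999, 0.0], [0.999, -0.041, -0.0], [-0.0, 0.0, -1.0]]
contact_force: [0.3, 0.0, -0.3]
finger_gap: 35.3
12.675 [ 453.28264172 -100.3595662   312.658252  ] [ 0.08344847  0.57456547 -0.21205011] 35.50864049426916
```

View pics/p8.png

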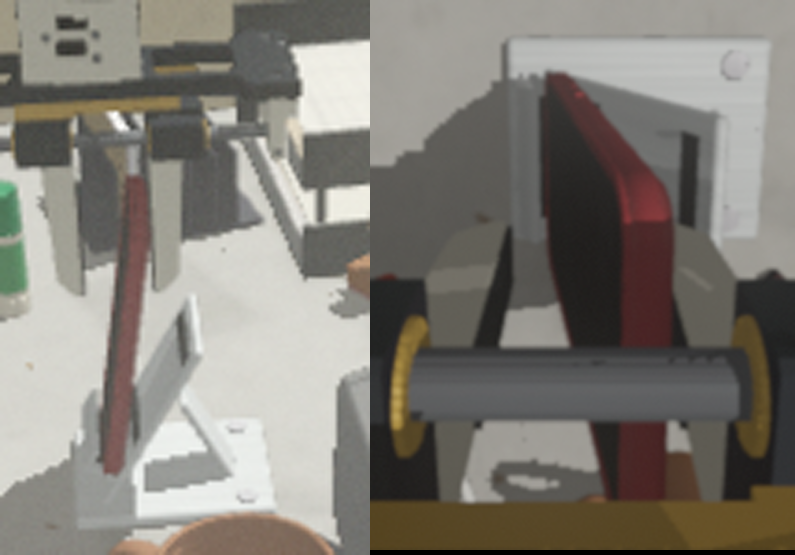

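```bash
python3 -m inch '[[0,0.03,0,0],[0,0.03,0,0],[0,0.03,0,0],[0,0.03,0,0],[0,0.03,0,0],[0,0.03,0,0],[0,0.03,0,0],[0,0.03,0,0],[0,0.03,0,0],[0,0.03,0,0],[0,0.03,0,0],[0,0.03,0,0],[0,0.03,0,0],[0,0.03,0,0],[0,0.03,0,0],[0,0,0,0]]'
python3 - <<'E'
from h import *
from bench import arm
f=arm.grab_frame('side');g=arm.grab_frame('wrist');o=arm.observe();print(o['time_s'],o['eef_pos'],o['contact_force'],o['finger_gap'])
a=cv2.resize(f['color'][125:275,200:300],None,fx=3.7,fy=3.7,interpolation=2);b=cv2.resize(g['color'][125:345,175:345],None,fx=2.5,fy=2.5,interpolation=2)
b=cv2.copyMakeBorder(b,0,a.shape[0]-b.shape[0],0,0,0);cv2.imwrite('pics/p9.png',np.hstack([a,b]))
E
```

```text
time_s: 14.68
eef_pos: [489.4, -101.9, 312.6]
tool_rot: [[0.041, 0.999, 0.0], [0.999, -0.041, -0.0], [-0.0, 0.0, -1.0]]
contact_force: [-0.1, 0.5, 1.2]
finger_gap: 35.5
14.775 [ 489.29514279 -101.85565447  312.7138975 ] [0.67053576 0.46635327 0.7541591 ] 35.40419219281042
```

View pics/p9.png

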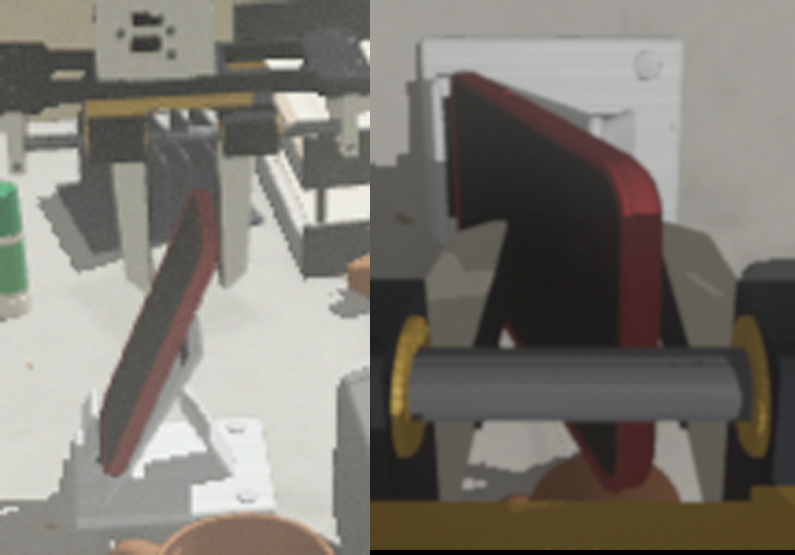

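```bash
python3 -m inch '[[0,0,0,0],[0,0,0,0],[0,0,0,0],[0,0.03,0,0],[0,0.03,0,0],[0,0.03,0,0],[0,0.03,0,0],[0,0.03,0,0],[0,0,0,0]]' 0.55
python3 - <<'E'
from h import *
from bench import arm
f=arm.grab_frame('side');g=arm.grab_frame('wrist');o=arm.observe();print(o['time_s'],o['eef_pos'],o['contact_force'],o['finger_gap'])
a=cv2.resize(f['color'][125:275,200:300],None,fx=3.7,fy=3.7,interpolation=2);b=cv2.resize(g['color'][125:345,175:345],None,fx=2.5,fy=2.5,interpolation=2)
b=cv2.copyMakeBorder(b,0,a.shape[0]-b.shape[0],0,0,0);cv2.imwrite('pics/p10.png',np.hstack([a,b]))
E
```

```text
time_s: 15.9
eef_pos: [501.4, -102.3, 312.6]
tool_rot: [[0.041, 0.999, 0.0], [0.999, -0.041, 0.0], [0.0, 0.0, -1.0]]
contact_force: [-0.5, 0.2, -0.7]
finger_gap: 51.1
16.0 [ 501.23535851 -102.33100089  312.63341629] [ 0.04581908  0.47506386 -0.34760952] 51.36359937799898
```

View pics/p10.png

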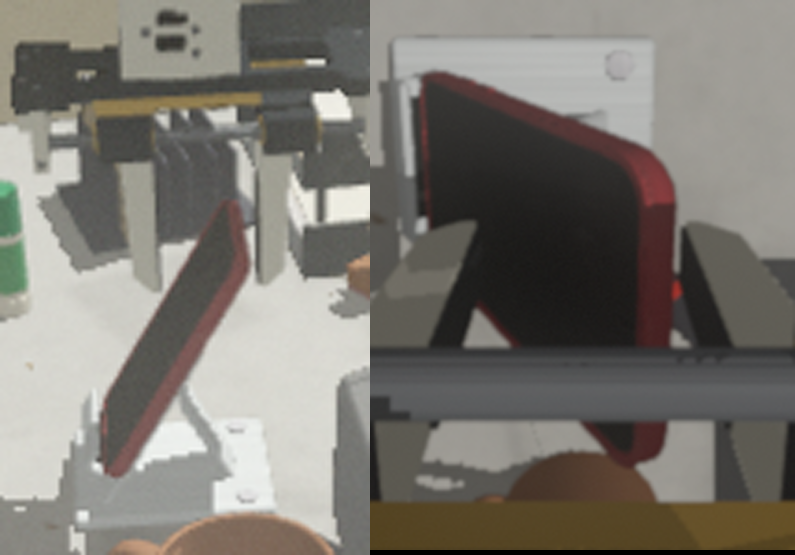

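```bash
python3 -m inch '[[0,-0.05,0,0],[0,-0.05,0,0],[0,0,-0.05,0],[0,0,-0.2,0],[0,0,-0.3,0],[0,0,-0.4,0],[0,0,-0.4,0],[0,0,0,0],[0,0,0,0]]' 0.75
python3 - <<'E'
from h import *
from bench import arm
f=arm.grab_frame('side');g=arm.grab_frame('wrist');t=arm.grab_frame('top');o=arm.observe();print(o['time_s'],o['eef_pos'],o['contact_force'],o['finger_gap'])
np.savez('s11.npz',**f);np.savez('w11.npz',**g);np.savez('t11.npz',**t)
a=cv2.resize(f['color'][155:275,200:290],None,fx=4.6,fy=4.6,interpolation=2);b=cv2.resize(g['color'][95:245,195:325],None,fx=2.9,fy=2.9,interpolation=2)
b=cv2.copyMakeBorder(b,0,a.shape[0]-b.shape[0],0,0,0);cv2.imwrite('pics/p11.png',np.hstack([a,b]));cv2.imwrite('pics/t11.png',t['color'])
E
```

```text
time_s: 17.12
eef_pos: [493.1, -101.9, 420.6]
tool_rot: [[0.041, 0.999, -0.0], [0.999, -0.041, 0.0], [0.0, -0.0, -1.0]]
contact_force: [1.1, 1.1, 0.0]
finger_gap: 69.7
17.275 [ 493.149362   -101.99659368  419.96022759] [0.40241795 0.4962574  0.35127606] 69.376849611909
```

View pics/p11.png

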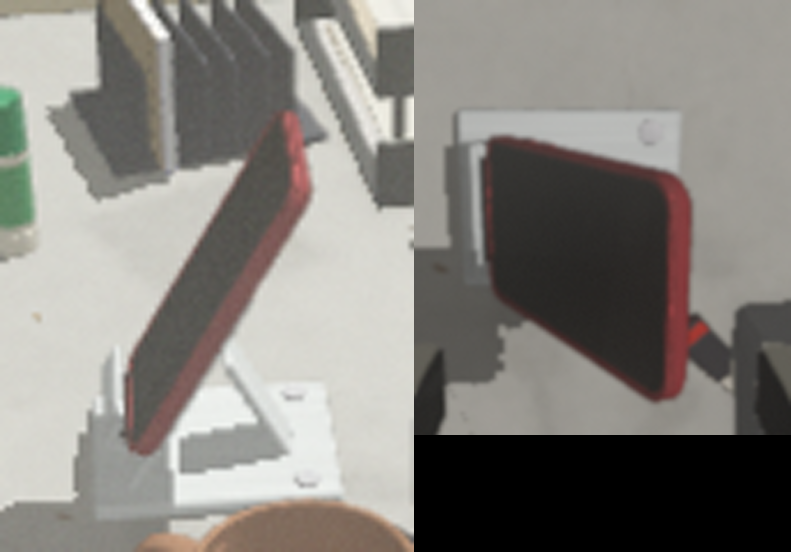

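View pics/t11.png

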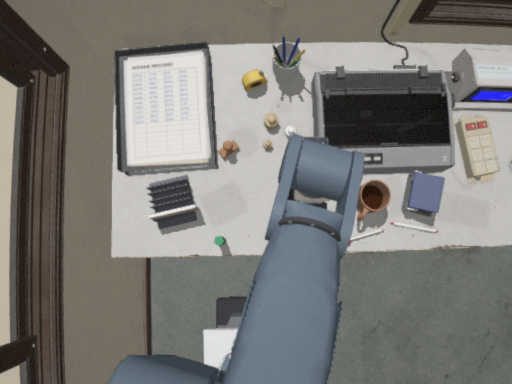

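Run:
```python
from h import *
s=load('s11.npz');w=load('w11.npz')
th=np.radians(-2.5);X=np.array([np.cos(th),np.sin(th),0]);Y=np.array([-X[1],X[0],0]);Z=np.array([0,0,1.]);c=np.array([475.6,-101.2,0])
u=.5*X+.866*Z;n=-.866*X+.5*Z;C=c+4*X+93*Z
pts={}
for f,nm,box,k in((s,'side',(200,155,290,275),4.6),(w,'wrist',(195,95,325,245),4)):
    x0,y0,x1,y1=box;im=cv2.resize(f['color'][y0:y1,x0:x1],None,fx=k,fy=k,interpolation=2)
    for sgn in(4.5,-4.5):
        q=np.array([C+a*39*Y+b*76*u+sgn*n for a,b in((1,1),(1,-1),(-1,-1),(-1,1))])
        p=((proj(f,q)-[x0,y0])*k+k/2-.5).round().astype(int)
        cv2.polylines(im,[p.reshape(-1,1,2)],True,(0,255,0) if sgn>0 else (255,128,0),1)
    cv2.imwrite(f'pics/chk_{nm}.png',im)
```

```text
(no output)
```

View pics/chk_side.png

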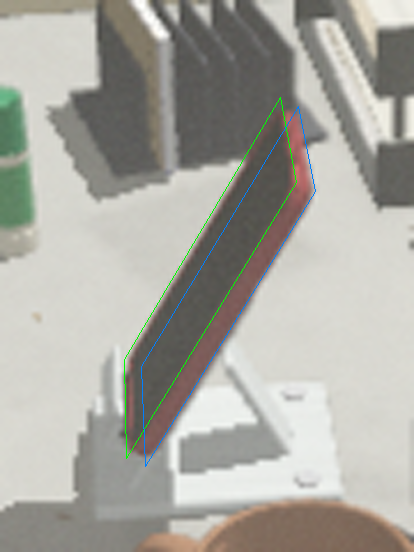

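View pics/chk_wrist.png

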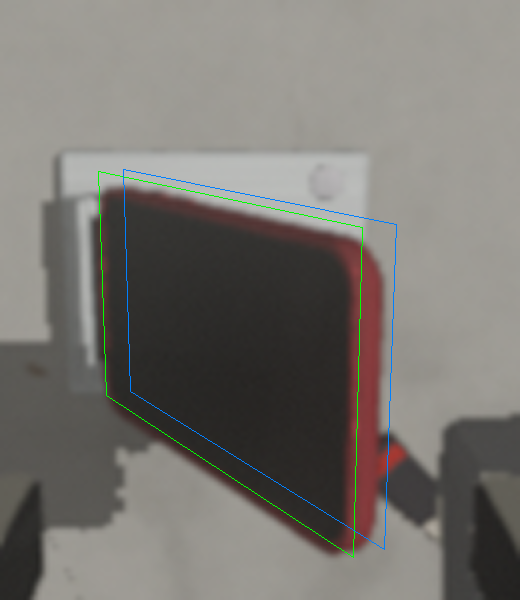

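The side view shows the phone outline within about 1 px of the predicted seated outline. The wrist view agrees to 2–3 mm, with a slight shift to the right. The notepad, glue stick, stamp and mug are where they started, so I'm handing in.

Run:
```python
from bench import arm
print(arm.finish_job(), arm.observe()['time_s'])
```

```text
the job is handed in; nothing more can be done
the job is handed in; nothing more can be done
```

The phone is on the stand and the job is handed in, at about 17 s of the 43 s allowed. No verdict was reported.

**What I did:** I gripped the phone by its thickness, lifted it out of the rear slot and lowered it behind the lip until it touched the ledge. I then opened the fingers a little and let the phone lean on the rear finger. Moving that finger back slowly eased the phone down until it lay against the plate. Then I opened the fingers further and raised the gripper clear.

**Last checks:**
- **Side view:** the phone outline matched the fully seated outline (30° lean, centred) to about 1 px.
- **Wrist view:** the phone looked 2–3 mm to the right of centre. This disagrees slightly with the side view but is well inside the 18 mm tolerance.
- **Other objects:** the top and side views showed the notepad still in its slot. The glue stick, rubber stamp and mug were where they started, judged by eye rather than measured.
- **Gripper:** the contact force read close to zero with the fingers raised above the phone.

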